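Lock the tube carrier on the rotator shaft with its linchpin

ROBOT

A 6-joint arm with a two-finger parallel gripper is mounted at the origin on the work surface. World frame = base frame: x ahead of the robot, y to its left, z up, the work surface at z = 0. Lengths are in m, angles in rad, forces in N, time in s.
With the tool pointing down it reaches from about 0.275 to 1 m from the base axis. Payload 8.4 kg.
Tool frame: the origin (TCP) lies at the very end of the fingers, on their centre line; the grasp point (between the pads) lies 19 mm behind it; z points along the fingers, y is the line along which they close (so a half turn about z gives the same grasp; the last joint's range is limited). The gripper opens to 85 mm and grips with 20 to 120 N. Pads are 22 mm wide; open, the fingers measure 114 mm over their backs; the gripper's body (76 mm by 85 mm) begins 54 mm behind the grasp point. The pads swing forward as they close: fully open they stand 13 mm farther back than shut.
Start: joints at [1.332, 0.353, 1.633, -0, 1.155, -0.002], TCP at [0.147, 0.608, 0.231] pointing down, gripper open.
Joint ranges: [-2.63, 2.63], [-0.92, 2.1], [0.06, 2.66], [-1.3, 4.44], [0, 2.69], [-3.02, 3.02]. Speed limits (rad/s): [2.22, 2.22, 2.79, 3.14, 3.14, 3.14].

INTERFACE

Orientations are given as a unit quaternion [x, y, z, w].
In Python, from workcell import r, viewer gives the robot as it stands.
- The arm moves only by the tool apply_moves, never from a script. Its arguments are lists of equal length, an entry for each row: "slide": the shift along the tool's x, y, z each as a share of 0.08 m, from -1 to 1, a list of three; "turn": the turn, a rotation vector about the tool's x, y, z each as a share of 180 degrees, from -1 to 1, a list of three; "jaw": the opening, from 0 (shut) to 1 (fully open). A call has 1 to 8 rows; each row is the pose to reach, as a shift and turn from the pose commanded when the call began, along the tool's axes at that moment, turning the shorter way round; what a row does not reach only later rows make up. A row lasts 1/12 s, in which the tool goes at most 41.7 mm and 7.16 degrees, less where a joint would pass 70% of its speed; a pose out of reach is approached as far as the arm can. A call with a number of a shift or a turn outside -1 to 1 is refused whole. A call with a gripper value outside its range is refused whole. The fingers move at their own pace and stop on an object; the grip force is fixed at half the most. Time passes only in rows, so rows that repeat a pose let the fingers close. It gives the time, the measured TCP pose, the force, the opening and the grip force at its end, in the units of the state.
- r.observe(): the state, without advancing time (a new reading comes with each control period).
- viewer.read_camera(name): name is "side" or "top" or "wrist"; returns a dict with "image" (480x640x3 uint8, red, green, blue), "fx", "fy", "cx", "cy" (pixels), "k1" (the pictures are not rectified: a ray, as slopes to the right and down, at radius r is drawn at 1 + k1 r^2 times it, then the intrinsics apply), "extrinsics" (4x4, takes a point from world to camera coordinates). Camera axes: x right, y down, z forward; pixel columns grow to the right and rows downward; lengths in m; the calibration is good to about 2 mm. A picture is of the moment at which its call begins. There is no depth.
- r.job_done(): hands the job in; it is judged then, once.
Trained networks look in a picture, given as the dict that the camera call returned (one of the last four; its "shot" number tells which), for a name from the list of things; names that differ only in an ending like _2 or _b are one class to them, and where a whole thing is asked for, a point or a joint stands for the part that bears it (a point fixed in the world has none). Each returns a list of dicts, best first, with "confidence" (0 to 1); they miss things now and then, are a little off and sometimes report something else, mostly with a low value. They report only what shows in the picture. A call takes as long as a camera call.
- viewer.spot_in(label, picture): "at" ([x, y, z] in m, in the coordinates of the camera as it stood for that picture, good to about 4 mm: the middle of the surface that is visible of it).
- viewer.outline_of(label, picture): "mask" (480x640 bool, what is visible of it).
- viewer.tip_of(label, picture): "at" ([x, y, z] in m, in the coordinates of the camera as it stood for that picture, good to about 4 mm: a listed point, or the origin of a listed thing).
The state is a dict: "t": time; "q": joint angles; "joint_vel": joint speeds; "joint_efforts": joint torques, N m; "ee_pos": TCP position; "ee_rot": TCP orientation; "contact_force": force on the tool from outside, world axes, zero at the start; "torque": the same for the moment, N m; "grip_width": opening from 0.0 (shut) to 1.0 (fully open); "grasp_force": force on a finger pad.
Only numpy, scipy, OpenCV 4.12 (cv2) and the standard library are available. Lean on these libraries where they do the work, as an engineer would, in place of code of your own. Each camera call takes 0.05 s, during which the arm holds its last target. There are 200 camera calls.

TASK

The tube carrier is on the rotator's square shaft but not all the way, and its hub covers the cross hole. Push the carrier along the shaft until its hub is fully home against the shoulder, take the linchpin (the pin with the ring) out of the grey block and push it down through the shaft hole until its head sits on the shaft, then swing its ring out over the shaft's free end and down round the shaft until it is fully closed, and let go. Feel for the hole and the stops and do not force anything: keep every push on the carrier, the pin and the shaft well under 40 N, and leave the spare pin and the other things on the bench where they are.

Things in the scene. Friction and masses are not known exactly. Their poses are not given: they have to be found in the camera images.
- rotator: tube rotator fixed to the bench: cream gear-motor housing 150 x 170 mm, 187 mm high, on a 170 x 190 mm base plate. Origin: centre of its underside; z up; its -x axis is the way the shaft sticks out. Steel drive shaft level, 20 x 20 mm square, flat side up, axis 130 mm above the bench; it does not turn
- shaft_hole (a point): reference point 194 mm from the rotator's origin along -x, 140 mm up, on the shaft's top face: where the vertical cross hole would be with the stub shaft fully in. It was clamped by hand 4 to 11 mm further out, so hole, shoulder and carrier all lie that much nearer the free end; find it by feel. Hole: round, 9.6 mm, sharp-edged, right through; the free end is 20 mm beyond it. Axes as the rotator's
- carrier (a joint): gap between carrier and shoulder along the shaft, m: 0 = fully home (hard stop), up to 0.030 towards the free end. Slides stiffly (4 N), stays where left. Round aluminium hub 52 mm across, 83 mm long, on the shaft: its top is 16 mm above the shaft's top face; home, its flat front face is 14 mm behind the hole's centre. White tube wheel 190 mm across near its rear, tubes start 53 mm behind the front face
- linchpin: steel linchpin standing in the block. Origin: centre of its head's underside; z up. Below: round shank 8 mm thick, 34 mm long, tip edge barely broken. Above: collar 16 mm across up to 13 mm, then a knob to grip, 18 mm across, from 13 to 34 mm. The ring is hinged across the collar, 6 mm above the origin, about the pin's y; open, it sticks out along the pin's -x. About 70 g in all
- ring (a joint): ring angle, rad: 0 = closed (hard stop), hanging down square to the shaft, the shaft passing through it; 1.57 = out level along the pin's -x; at most 2.1. Stiff (0.035 N m), stays where left. Round 4 mm wire, 50 mm wide, reaching 45 mm from the hinge: closed, it passes under the pin's tip and stands out 15 mm on either side of the shaft
- ring_far (a point): middle of the wire at the point of the ring farthest from its hinge, 43 mm from it
- spare: plain spare pin without a ring, same shank, knob 18 mm across and 24 mm high, in the other hole of the block; leave it. Origin: underside of its knob
- block: grey plastic block 60 x 150 x 45 mm high, fixed on the bench, long side along its own y, with two 11 mm holes 86 mm apart (y = -43 and +43 mm) in which linchpin and spare pin stand, in either order, heads resting on the top. Origin: centre of its underside
- amber: amber glass bottle, 72 mm across, 165 mm high; a bystander. Origin: centre of its underside
- clear: clear glass bottle, 72 mm across, 165 mm high; a bystander. Origin: centre of its underside
- jar: small glass jar, 48 mm across, 55 mm high; a bystander. Origin: centre of its underside
- beaker: glass beaker, 66 mm across, 85 mm high; a bystander. Origin: centre of its underside
- calculator: pocket calculator 150 x 85 x 16 mm lying on the bench; a bystander. Origin: centre of its underside
- spanner: steel spanner 160 mm long lying flat on the bench; a bystander. Origin: centre of its underside

How it is judged:
On the way, in this order (a step that is already met when the one before it is completed fails the run):
1. the carrier is pushed home against its shoulder (value of joint carrier below 0.002 m), for 0.2 s.
2. the linchpin is through the shaft hole with its head down on the shaft, the carrier still home (value of joint carrier below 0.002 m and z of linchpin in the frame of shaft_hole below 0.003 m and horizontal distance between linchpin and shaft_hole below 0.014 m and angle between linchpin's own z axis and vertical below 0.1 rad), for 0.2 s.
3. the ring is swung round the shaft and closed, the pin still seated (all of step 2 and value of joint ring below 0.15 rad), for 0.2 s.
At the end, for the whole second after the job is handed in: the carrier is home (within 2 mm of its shoulder), the linchpin stands in the shaft hole with the underside of its head within 3 mm of the shaft's top and tilted under 0.1 rad, its ring is closed round the shaft (within 0.15 rad of shut), all is at rest and released (all of step 3 and linear speed of linchpin below 0.02 m/s); the robot touches nothing.
It fails at once if the linchpin or its ring is pressed on the rotator or its carrier with more than 40 N (contact force between linchpin and rotator above 40 N or contact force between linchpin and carrier above 40 N).
It fails at once if the robot presses on the carrier, shaft or rotator with more than 40 N (contact force between the arm and rotator above 40 N or contact force between the arm and carrier above 40 N).
It fails at once if a bystander is moved by more than 30 mm (distance of any of amber, clear, jar, beaker, calculator, spanner from where it was at the start of the episode above 0.03 m).
It fails at once if the spare pin is lifted or moved by more than 15 mm (distance of spare from where it was at the start of the episode above 0.015 m).
It also fails if it takes over 72 s, if anything falls off the work surface, if the arm or the gripper's body presses on something with over 40 N, if the wrist force passes 120 N, or if a joint passes its speed limit or range.

## Working session

There is one attempt and no reset: what is moved stays moved. The work goes in short steps, Python scripts to look and compute and a tool call to move; the robot and the scene stay as the last step left them, time stands still between calls to the robot, and variables do not carry over. Pictures are saved under pics/ and viewed, at most 10 in all, crops included, and the job is handed in when it is done.

Besides the shell and the picture viewer there is one more tool, called as name(argument=value, ...) on one line, values as JSON. apply_moves: Moves the arm, as the interface text tells. Its arguments: {"type":"object","properties":{"slide":{"type":"array"},"turn":{"type":"array"},"jaw":{"type":"array"}},"required":["slide","turn","jaw"]}

```bash
ls; mkdir -p pics
cat > h.py <<'E'
import numpy as np, cv2
from scipy.spatial.transform import Rotation as R
from workcell import r, viewer
np.set_printoptions(precision=4,suppress=True)
def w(p,cam):
    E=np.array(cam["extrinsics"]); return E[:3,:3].T@(np.array(p)-E[:3,3])
def proj(P,cam):
    E=np.array(cam["extrinsics"]); c=E[:3,:3]@np.array(P)+E[:3,3]; s=c[:2]/c[2]; s=s*(1+cam["k1"]*(s@s)); return np.array([cam["fx"]*s[0]+cam["cx"],cam["fy"]*s[1]+cam["cy"]])
def save(cam,n,crop=None,z=1):
    im=cam["image"][:,:,::-1]
    if crop: x0,y0,x1,y1=crop; im=im[y0:y1,x0:x1]
    cv2.imwrite("pics/"+n,cv2.resize(im,None,fx=z,fy=z,interpolation=cv2.INTER_CUBIC))
def st():
    s=r.observe(); print("t",s["t"],"pos",np.array(s["ee_pos"]),"F",np.array(s["contact_force"]),"M",np.array(s["torque"]),"grip",s["grip_width"],s["grasp_force"],"q",np.array(s["q"])); return s
E
python3 - <<'E'
from h import *
s=st(); print(R.from_quat(s["ee_rot"]).as_matrix())
ims=[]
for n in ["side","top"]:
    c=viewer.read_camera(n); save(c,n+"0.png")
    print(n,"campos",w([0,0,0],c))
    for l in ["rotator","carrier","linchpin","ring","ring_far","spare","block","amber","clear","jar","beaker","calculator","spanner","shaft_hole"]:
        for f in ("tip_of","spot_in"):
            try:
                for d in getattr(viewer,f)(l,c)[:2]: print(l,f,w(d["at"],c),round(d["confidence"],2))
            except Exception as e: print(l,f,str(e)[:60])
E
```

```text
pics
t 0.0 pos [0.1465 0.6071 0.2305] F [0.5912 0.4416 0.823 ] M [-0.0252 -0.0339  0.0146] grip 0.9999010824179841 0.0 q [ 1.3316  0.3536  1.6342 -0.      1.1552 -0.0024]
[[-0.9721  0.2346 -0.0003]
 [ 0.2346  0.9721 -0.0014]
 [-0.     -0.0014 -1.    ]]
side campos [-0.1513 -0.7562  0.835 ]
rotator tip_of [0.5622 0.305  0.0048] 0.84
rotator spot_in [0.5145 0.2283 0.1526] 0.69
carrier tip_of it knows: amber, beaker, block, calculator, clear, jar, linc
carrier spot_in [0.5472 0.1685 0.1502] 0.9
linchpin tip_of [0.5636 0.3035 0.0045] 0.73
linchpin tip_of [ 0.5683 -0.2044  0.0478] 0.56
linchpin spot_in [0.5186 0.2257 0.1518] 0.6
linchpin spot_in [ 0.5635 -0.2111  0.0569] 0.55
ring tip_of it knows: amber, beaker, block, calculator, clear, jar, linc
ring spot_in [ 0.5418 -0.2141  0.0557] 0.42
ring_far tip_of [ 0.5347 -0.2154  0.0597] 0.66
ring_far spot_in [ 0.5472 -0.2161  0.0609] 0.51
spare tip_of [ 0.5738 -0.2899  0.0471] 0.4
spare tip_of [0.7691 0.0013 0.0062] 0.19
spare spot_in [ 0.4054 -0.0459  0.0129] 0.38
block spot_in [ 0.5501 -0.2588  0.041 ] 0.97
block spot_in [ 0.5618 -0.2113  0.
[... 1536 characters left out ...]
.4364  0.1112] 0.71
clear tip_of [0.3232 0.414  0.0012] 0.8
clear spot_in [0.3211 0.3992 0.1142] 0.97
clear spot_in [0.761  0.0002 0.009 ] 0.33
jar tip_of [ 0.6993 -0.1365 -0.001 ] 0.62
jar spot_in [ 0.6918 -0.135   0.0566] 0.66
beaker tip_of [ 0.6917 -0.3109 -0.0001] 0.77
beaker spot_in [ 0.6925 -0.3215  0.0446] 0.69
calculator tip_of [ 0.7675 -0.0003 -0.0027] 0.76
calculator tip_of [ 0.3262 -0.4572 -0.0006] 0.74
calculator spot_in [ 0.7619 -0.0012  0.0092] 0.83
calculator spot_in [0.5533 0.1581 0.1582] 0.55
spanner tip_of [ 0.4115 -0.041  -0.0036] 0.97
spanner spot_in [ 0.4037 -0.0382  0.0066] 0.64
shaft_hole tip_of [0.563  0.1144 0.135 ] 0.57
shaft_hole spot_in [0.55   0.2633 0.176 ] 0.88
```

View pics/side0.png

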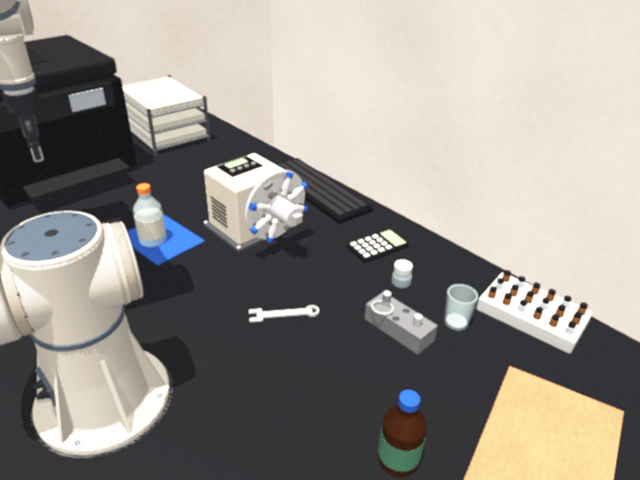

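View pics/top0.png

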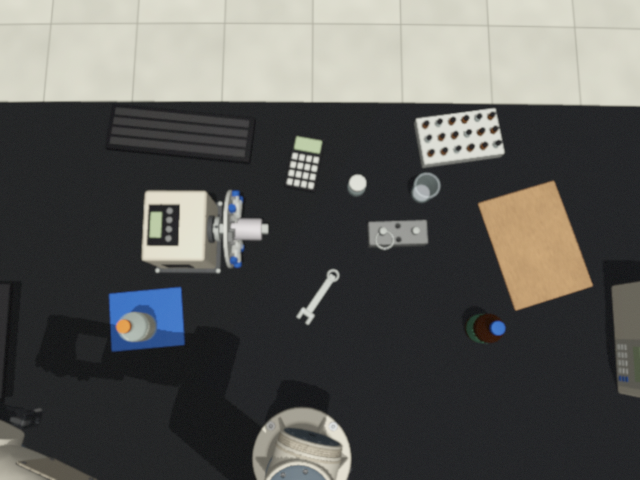

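The side view shows the rotator at about (240,205), with its shaft pointing to the lower right, and the block at (400,320) with the linchpin's ring at (383,308). In the top view the shaft end is at about (267,229), and the ring at (385,240) sticks out towards the robot. I'll get the wrist camera's mounting next, then go look from above.

Run:
```python
from h import *
s=st(); c=viewer.read_camera("wrist"); E=np.array(c["extrinsics"]); Rt=R.from_quat(s["ee_rot"]).as_matrix()
print("cam in tool",Rt.T@(w([0,0,0],c)-s["ee_pos"])); print("cam axes in tool (cols)",Rt.T@E[:3,:3].T); print(c["fx"],c["cx"],c["cy"],c["k1"])
```

```text
t 2.7 pos [0.1466 0.6076 0.2313] F [0.9811 0.1672 0.2483] M [ 0.0241 -0.0265  0.0009] grip 0.9988611416450116 0.0 q [ 1.3316  0.353   1.6334 -0.      1.1552 -0.0024]
cam in tool [ 0.0693 -0.0002 -0.1418]
cam axes in tool (cols) [[-0.0012 -0.9632 -0.2687]
 [ 1.     -0.0011 -0.0005]
 [ 0.0001 -0.2687  0.9632]]
410.3394753603735 317.9538353099816 245.24720807041456 -0.06817089784311488
```

apply_moves(slide=[[0,0,-1],[0,0,-1],[0,0,-1]], turn=[[0,0,0],[0,0,0],[0,0,0]], jaw=[0.33,0.33,0.33])

```text
t: 3.0
ee_pos: [0.1474, 0.6108, 0.3192]
ee_rot: [0.118, 0.993, 0.005, 0.001]
contact_force: [0.1, 1.4, 1.0]
grip_width: 0.604
grasp_force: 0.0
```

apply_moves(slide=[[-0.5,-0.5,-0.3],[-1,-1,-0.6],[-1,-1,-0.6]], turn=[[0,0,0.04],[0,0,0.08],[0,0,0.12]], jaw=[0.33,0.33,0.33])

```text
t: 3.25
ee_pos: [0.2059, 0.5098, 0.3596]
ee_rot: [0.303, 0.953, -0.0, 0.0]
contact_force: [0.4, 0.1, -0.0]
grip_width: 0.33
grasp_force: 0.0
```

apply_moves(slide=[[-0.47,-0.12,0],[-0.948,-0.229,0]], turn=[[0,0,0.035],[0,0,0.07]], jaw=[0.33,0.33])

```text
t: 3.42
ee_pos: [0.2578, 0.4515, 0.3605]
ee_rot: [0.406, 0.914, 0.001, 0.0]
contact_force: [1.1, 0.6, -0.5]
grip_width: 0.329
grasp_force: 0.0
```

apply_moves(slide=[[-0.48,-0.01,0],[-0.975,-0.017,0]], turn=[[0,0,0.035],[0,0,0.07]], jaw=[0.33,0.33])

```text
t: 3.58
ee_pos: [0.3095, 0.3925, 0.3596]
ee_rot: [0.504, 0.864, 0.001, 0.0]
contact_force: [0.7, -0.1, -0.3]
grip_width: 0.329
grasp_force: 0.0
```

apply_moves(slide=[[-0.48,0.1,0],[-0.955,0.196,0]], turn=[[0,0,0.035],[0,0,0.07]], jaw=[0.33,0.33])

```text
t: 3.75
ee_pos: [0.3612, 0.3337, 0.3595]
ee_rot: [0.596, 0.803, 0.0, 0.0]
contact_force: [0.9, 0.5, 0.2]
grip_width: 0.327
grasp_force: 0.0
```

apply_moves(slide=[[-0.45,0.2,0],[-0.889,0.4,0],[-0.889,0.4,0]], turn=[[0,0,0.03],[0,0,0.065],[0,0,0.094]], jaw=[0.33,0.33,0.33])

```text
t: 4.0
ee_pos: [0.4154, 0.2723, 0.3594]
ee_rot: [0.709, 0.705, 0.0, 0.001]
contact_force: [-0.9, -0.1, -0.2]
grip_width: 0.33
grasp_force: 0.0
```

apply_moves(slide=[[-0.37,0.32,0],[-0.733,0.642,0]], turn=[[0,0,0],[0,0,0]], jaw=[0.33,0.33])

```text
t: 4.17
ee_pos: [0.4637, 0.2179, 0.3595]
ee_rot: [0.705, 0.709, 0.0, -0.0]
contact_force: [0.8, 2.0, -0.9]
grip_width: 0.327
grasp_force: 0.0
```

apply_moves(slide=[[-0.37,0.32,0.2],[-0.733,0.642,0.4],[-0.733,0.642,0.5]], turn=[[0,0,0],[0,0,0],[0,0,0]], jaw=[0.33,0.33,0.33])

```text
t: 4.42
ee_pos: [0.518, 0.1555, 0.3177]
ee_rot: [0.707, 0.707, -0.0, 0.001]
contact_force: [-1.3, -0.1, -1.0]
grip_width: 0.328
grasp_force: 0.0
```

apply_moves(slide=[[-0.37,0.32,0.2],[-0.733,0.642,0.4],[-0.733,0.642,0.5],[-0.733,0.642,0.5]], turn=[[0,0,0],[0,0,0],[0,0,0],[0,0,0]], jaw=[0.33,0.33,0.33,0.33])

```text
t: 4.75
ee_pos: [0.5662, 0.1001, 0.2768]
ee_rot: [0.707, 0.708, -0.001, -0.001]
contact_force: [-1.0, 0.5, -0.8]
grip_width: 0.327
grasp_force: 0.0
```

Run:
```python
from h import *
s=st(); c=viewer.read_camera("wrist"); save(c,"w1.png")
for l in ["shaft_hole","rotator"]:
    for d in viewer.tip_of(l,c)[:2]: print(l,w(d["at"],c),d["confidence"])
for d in viewer.spot_in("carrier",c)[:2]: print("carrier",w(d["at"],c),d["confidence"])
```

```text
t 4.75 pos [0.5662 0.1001 0.2768] F [-0.9631  0.5411 -0.8497] M [-0.0232  0.0158  0.0031] grip 0.32684668252066384 0.0 q [0.1723 0.2366 1.6895 0.     1.2192 0.171 ]
shaft_hole [0.564  0.1056 0.1418] 0.93
carrier [0.5594 0.1629 0.1708] 0.62
```

View pics/w1.png

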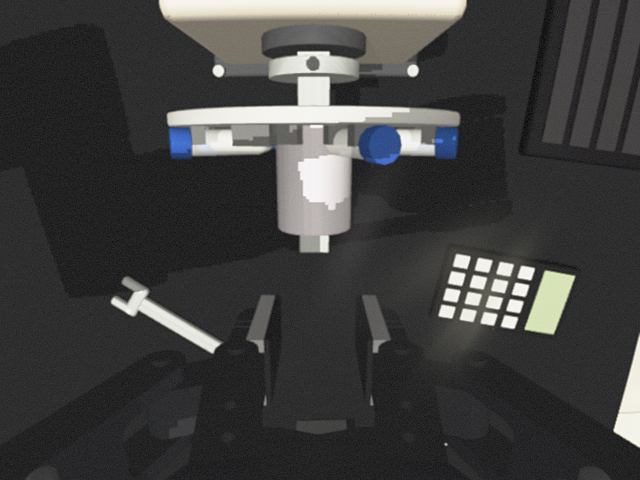

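The wrist view shows the shaft's free end at columns 300–329, row 252, the hub's front face at about row 234 (columns 277–351), and the rear shaft at columns 298–330, rows 78–105.

```bash
cat >> h.py <<'E'
def back(u,v,cam,z):
    a=np.array([(u-cam["cx"])/cam["fx"],(v-cam["cy"])/cam["fy"]]); s=a.copy()
    for _ in range(20): s=a/(1+cam["k1"]*(s@s))
    E=np.array(cam["extrinsics"]); d=E[:3,:3].T@np.array([s[0],s[1],1]); o=w([0,0,0],cam); return o+d*(z-o[2])/d[2]
E
python3 - <<'E'
from h import *
c=viewer.read_camera("wrist"); g=cv2.cvtColor(c["image"],cv2.COLOR_RGB2GRAY)
for v in (84,90,96,240,246): print(v,g[v,290:340].tolist())
for u in (305,315): print(u,g[225:262,u].tolist())
for u,v in [(298,90),(330,90),(300,246),(329,246),(314.5,252),(218,71),(413,71)]: print(u,v,back(u,v,c,.14 if v!=71 else 0.09))
E
```

```text
84 [100, 97, 101, 94, 100, 96, 108, 163, 225, 233, 234, 233, 232, 232, 233, 235, 233, 236, 234, 233, 233, 233, 234, 233, 233, 235, 236, 237, 237, 234, 233, 232, 234, 234, 232, 234, 236, 235, 192, 122, 86, 94, 94, 100, 94, 97, 95, 93, 100, 101]
90 [39, 46, 48, 48, 38, 40, 66, 144, 218, 234, 231, 231, 231, 233, 233, 233, 234, 234, 233, 231, 232, 231, 232, 231, 233, 233, 235, 235, 235, 235, 234, 232, 231, 232, 231, 233, 236, 234, 184, 90, 30, 31, 37, 23, 42, 22, 36, 30, 33, 34]
96 [46, 45, 41, 41, 44, 40, 65, 148, 217, 234, 233, 232, 230, 232, 233, 233, 233, 233, 232, 232, 231, 230, 230, 230, 231, 233, 235, 237, 234, 233, 233, 230, 232, 231, 232, 233, 236, 236, 177, 80, 38, 43, 44, 48, 41, 37, 28, 31, 35, 39]
240 [32, 33, 26, 33, 31, 32, 35, 32, 67, 121, 150, 154, 151, 153, 153, 157, 155, 153, 154, 152, 155, 153, 153, 155, 152, 166, 212, 235, 234, 232, 233, 232, 230, 229, 231, 231, 214, 153, 71, 30, 39, 38, 41, 37, 30, 39, 45, 38, 41, 42]
246 [31, 32, 39, 37, 26, 29, 33, 30, 66, 122, 146, 152, 153, 152, 154, 150, 154, 152, 156, 155, 149, 155, 154, 154, 155, 154, 159, 165, 180, 218, 230, 231, 229, 229, 230, 232, 213, 152, 76, 36, 43, 45, 49, 48, 48, 53, 52, 50, 54, 51]
305 [177, 176, 179, 180, 181, 177, 176, 176, 175, 178, 178, 178, 166, 152, 151, 157, 152, 151, 152, 151, 153, 150, 151, 152, 152, 155, 153, 153, 138, 97, 49, 39, 46, 43, 45, 44, 44]
315 [180, 179, 178, 180, 178, 179, 178, 181, 182, 183, 180, 177, 162, 160, 162, 166, 161, 160, 167, 163, 160, 154, 153, 153, 151, 154, 153, 154, 143, 98, 60, 35, 45, 44, 39, 52, 49]
298 90 [0.5518 0.197  0.14  ]
330 90 [0.5726 0.197  0.14  ]
300 246 [0.5523 0.0914 0.14  ]
329 246 [0.573  0.0915 0.14  ]
314.5 252 [0.5627 0.0869 0.14  ]
218 71 [0.4885 0.2157 0.09  ]
413 71 [0.6371 0.2162 0.09  ]
```

apply_moves(slide=[[-0.35,-0.056,0.3],[-0.35,-0.056,0.7],[-0.35,-0.056,1],[-0.35,-0.056,1]], turn=[[0,0,0],[0,0,0],[0,0,0],[0,0,0]], jaw=[0.33,0.33,0.33,0.33])

```text
t: 5.33
ee_pos: [0.5592, 0.0737, 0.1958]
ee_rot: [0.705, 0.709, -0.002, -0.002]
contact_force: [-1.3, -0.7, -0.5]
grip_width: 0.328
grasp_force: 0.0
```

apply_moves(slide=[[0,0,0.3],[0,0,0.6],[0,0,0.85],[0,0,1],[0,0,1],[0,0,1]], turn=[[0,0,0],[0,0,0],[0,0,0],[0,0,0],[0,0,0],[0,0,0]], jaw=[0.33,0.33,0.33,0.33,0.33,0.33])

```text
t: 5.83
ee_pos: [0.5627, 0.074, 0.1203]
ee_rot: [0.705, 0.709, 0.0, 0.0]
contact_force: [0.8, -0.2, 0.1]
grip_width: 0.329
grasp_force: 0.0
```

Run:
```python
from h import *
s=st(); c=viewer.read_camera("wrist"); save(c,"w2.png")
```

```text
t 5.8333 pos [0.5627 0.074  0.1203] F [ 0.7766 -0.1837  0.1167] M [-0.0288  0.0007  0.0281] grip 0.3290358477217756 0.0 q [0.1281 0.3952 1.8527 0.     0.8932 0.1235]
```

View pics/w2.png

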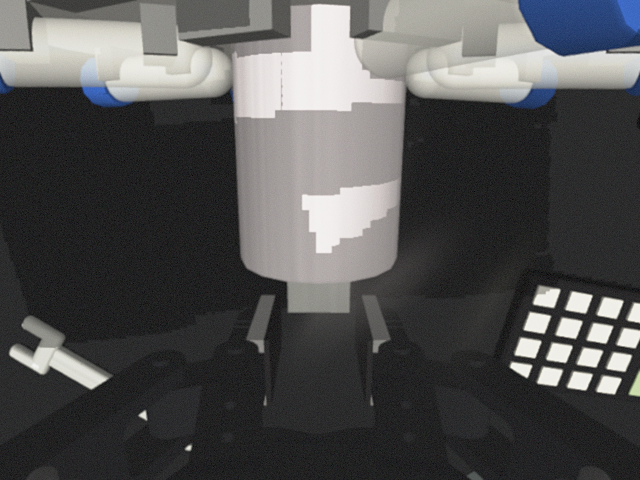

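The fingertips (268 and 370 at row 300) straddle the shaft (288–350), with the hub ahead. I'll push gently.

apply_moves(slide=[[0.06,0,0],[0.12,0,0],[0.18,0,0],[0.23,0,0],[0.27,0,0],[0.3,0,0],[0.33,0,0],[0.33,0,0]], turn=[[0,0,0],[0,0,0],[0,0,0],[0,0,0],[0,0,0],[0,0,0],[0,0,0],[0,0,0]], jaw=[0.33,0.33,0.33,0.33,0.33,0.33,0.33,0.33])

```text
t: 6.55
ee_pos: [0.5623, 0.1004, 0.1194]
ee_rot: [0.706, 0.709, 0.0, 0.0]
contact_force: [-0.2, -0.0, 0.2]
grip_width: 0.331
grasp_force: 0.1
```

apply_moves(slide=[[0.02,0,0],[0.04,0,0],[0.06,0,0],[0.06,0,0]], turn=[[0,0,0],[0,0,0],[0,0,0],[0,0,0]], jaw=[0.33,0.33,0.33,0.33])

```text
t: 6.88
ee_pos: [0.5621, 0.1049, 0.1192]
ee_rot: [0.706, 0.708, -0.0, -0.0]
contact_force: [0.4, -3.3, 2.7]
grip_width: 0.334
grasp_force: 1.2
```

apply_moves(slide=[[0.015,0,0],[0.03,0,0],[0.045,0,0],[0.045,0,0]], turn=[[0,0,0],[0,0,0],[0,0,0],[0,0,0]], jaw=[0.33,0.33,0.33,0.33])

```text
t: 7.22
ee_pos: [0.5621, 0.1083, 0.1192]
ee_rot: [0.706, 0.709, -0.0, 0.0]
contact_force: [1.4, -4.9, 1.9]
grip_width: 0.332
grasp_force: 2.3
```

apply_moves(slide=[[0.015,0,0],[0.03,0,0],[0.03,0,0]], turn=[[0,0,0],[0,0,0],[0,0,0]], jaw=[0.33,0.33,0.33])

```text
t: 7.47
ee_pos: [0.5621, 0.1084, 0.1193]
ee_rot: [0.705, 0.709, -0.001, 0.001]
contact_force: [2.4, -18.5, 3.7]
grip_width: 0.328
grasp_force: 9.0
```

apply_moves(slide=[[-0.08,0,0],[-0.08,0,0],[-0.08,0.02,0],[-0.08,0.04,0],[-0.08,0.06,0],[-0.08,0.06,0]], turn=[[0,0,0],[0,0,0],[0,0,0],[0,0,0],[0,0,0],[0,0,0]], jaw=[0.33,0.33,0.33,0.33,0.33,0.33])

```text
t: 7.97
ee_pos: [0.5668, 0.1048, 0.1191]
ee_rot: [0.706, 0.709, -0.0, -0.0]
contact_force: [-1.1, 0.5, 0.7]
grip_width: 0.332
grasp_force: 0.4
```

Run:
```python
from h import *
s=st(); c=viewer.read_camera("wrist"); save(c,"w3.png",(160,180,480,400),2)
s=st()
```

```text
t 7.9667 pos [0.5668 0.1048 0.1191] F [-1.1029  0.5046  0.7343] M [ 0.1116  0.1101 -0.0158] grip 0.3319577403822216 0.3969114023493603 q [0.18   0.4092 1.8331 0.0005 0.8998 0.1755]
t 8.0167 pos [0.5668 0.1047 0.1191] F [-0.9956  1.1937 -0.3276] M [-0.0027  0.1172  0.0207] grip 0.3332186093819539 0.24210811592638493 q [0.1799 0.4091 1.8334 0.0004 0.8995 0.1755]
```

View pics/w3.png

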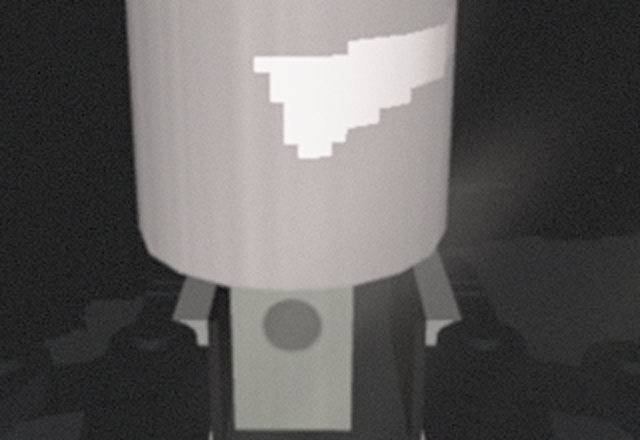

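The hole is uncovered and shows at (306,342), and the shaft spans columns 276–336. The carrier is home. Next I'll touch both shaft sides lightly to get the lateral centre in tool coordinates.

apply_moves(slide=[[0,0.015,0],[0,0.03,0],[0,0.03,0]], turn=[[0,0,0],[0,0,0],[0,0,0]], jaw=[0.33,0.33,0.33])

```text
t: 8.27
ee_pos: [0.5668, 0.1047, 0.119]
ee_rot: [0.706, 0.708, -0.002, -0.002]
contact_force: [-10.1, 3.0, 7.9]
grip_width: 0.329
grasp_force: 4.8
```

Run:
```python
from h import *
s=st(); c=viewer.read_camera("wrist")
g=cv2.cvtColor(c["image"],cv2.COLOR_RGB2GRAY)[320:365,255:345]
cv2.imwrite("pics/raw.png",g); print(g[40].tolist()); print(g[22].tolist()); print(g[:,49].tolist())
```

```text
t 8.2667 pos [0.5668 0.1047 0.119 ] F [-10.065    3.0094   7.8641] M [ 0.3637  1.6256 -0.0131] grip 0.3292904018025493 4.796671327203512 q [0.1794 0.4115 1.8298 0.0014 0.9054 0.1748]
[36, 41, 31, 31, 40, 39, 42, 43, 42, 42, 54, 50, 52, 50, 52, 25, 42, 50, 36, 41, 66, 111, 151, 154, 153, 151, 155, 158, 155, 152, 154, 153, 151, 152, 156, 156, 154, 154, 155, 152, 150, 155, 154, 152, 158, 149, 155, 153, 155, 151, 153, 152, 154, 155, 153, 152, 157, 155, 153, 151, 156, 153, 154, 158, 158, 161, 155, 153, 155, 157, 151, 155, 151, 154, 154, 156, 154, 152, 160, 153, 115, 72, 58, 64, 61, 61, 61, 62, 64, 64]
[143, 155, 157, 153, 155, 152, 155, 146, 119, 69, 43, 49, 59, 50, 46, 36, 40, 27, 35, 49, 89, 134, 158, 157, 157, 159, 155, 161, 161, 157, 160, 157, 157, 159, 148, 143, 126, 113, 107, 116, 113, 116, 116, 112, 118, 112, 116, 113, 118, 117, 117, 117, 114, 118, 111, 117, 116, 116, 115, 114, 115, 115, 112, 114, 120, 136, 152, 156, 152, 158, 155, 151, 155, 156, 154, 155, 151, 153, 156, 151, 131, 96, 77, 75, 70, 75, 76, 74, 70, 71]
[184, 186, 182, 181, 181, 171, 162, 156, 154, 140, 123, 119, 114, 116, 117, 119, 120, 119, 116, 116, 118, 116, 117, 115, 113, 116, 115, 118, 111, 113, 117, 111, 114, 113, 120, 136, 144, 153, 152, 157, 151, 154, 152, 153, 152]
```

apply_moves(slide=[[0,-0.06,0],[0,-0.1,0],[0,-0.12,0],[0,-0.135,0],[0,-0.15,0],[0,-0.15,0]], turn=[[0,0,0],[0,0,0],[0,0,0],[0,0,0],[0,0,0],[0,0,0]], jaw=[0.33,0.33,0.33,0.33,0.33,0.33])

```text
t: 8.82
ee_pos: [0.5586, 0.1043, 0.1195]
ee_rot: [0.706, 0.709, 0.001, 0.001]
contact_force: [5.0, -1.4, -3.1]
grip_width: 0.326
grasp_force: 2.3
```

apply_moves(slide=[[0,-0.015,0],[0,-0.015,0]], turn=[[0,0,0],[0,0,0]], jaw=[0.33,0.33])

```text
t: 8.98
ee_pos: [0.5585, 0.1043, 0.1196]
ee_rot: [0.706, 0.709, 0.002, 0.002]
contact_force: [9.6, -0.2, -7.6]
grip_width: 0.333
grasp_force: 4.7
```

apply_moves(slide=[[0,0.08,0],[0,0.08,-0.4],[0,0.08,-0.9],[0,0.08,-1]], turn=[[0,0,0],[0,0,0],[0,0,0],[0,0,0]], jaw=[0.33,0.33,0.33,0.33])

```text
t: 9.32
ee_pos: [0.5652, 0.1048, 0.2046]
ee_rot: [0.706, 0.708, 0.003, 0.002]
contact_force: [1.5, -0.1, 0.4]
grip_width: 0.33
grasp_force: 0.0
```

apply_moves(slide=[[0,0,-0.4],[0,0,-0.7]], turn=[[0,0,0],[0,0,0]], jaw=[0.5,0.5])

```text
t: 9.48
ee_pos: [0.5625, 0.1043, 0.257]
ee_rot: [0.706, 0.708, 0.0, -0.0]
contact_force: [0.2, 0.5, 0.8]
grip_width: 0.5
grasp_force: 0.0
```

apply_moves(slide=[[-0.45,0,0],[-0.925,0,0]], turn=[[0,0,0.039],[0,0,0.078]], jaw=[0.5,0.5])

```text
t: 9.65
ee_pos: [0.564, 0.0311, 0.2575]
ee_rot: [0.788, 0.616, 0.002, 0.001]
contact_force: [-0.0, -1.2, -0.9]
grip_width: 0.501
grasp_force: 0.0
```

apply_moves(slide=[[-0.45,0.11,0],[-0.897,0.224,0]], turn=[[0,0,0.039],[0,0,0.078]], jaw=[0.5,0.5])

```text
t: 9.82
ee_pos: [0.5629, -0.045, 0.2557]
ee_rot: [0.858, 0.514, 0.0, 0.0]
contact_force: [0.6, 0.2, 0.3]
grip_width: 0.498
grasp_force: 0.0
```

apply_moves(slide=[[-0.4,0.22,0],[-0.816,0.436,0]], turn=[[0,0,0.039],[0,0,0.078]], jaw=[0.5,0.5])

```text
t: 9.98
ee_pos: [0.5633, -0.1193, 0.2556]
ee_rot: [0.914, 0.405, 0.0, 0.0]
contact_force: [1.2, -0.7, 0.4]
grip_width: 0.501
grasp_force: 0.0
```

apply_moves(slide=[[-0.34,0.31,0.1],[-0.686,0.62,0.3],[-0.686,0.62,0.5],[-0.686,0.62,0.5]], turn=[[0,0,0.039],[0,0,0.078],[0,0,0.1],[0,0,0.1]], jaw=[0.5,0.5,0.5,0.5])

```text
t: 10.32
ee_pos: [0.5617, -0.1931, 0.2123]
ee_rot: [0.967, 0.257, -0.002, -0.001]
contact_force: [-0.1, -0.1, 0.2]
grip_width: 0.503
grasp_force: 0.0
```

Run:
```python
from h import *
s=st(); c=viewer.read_camera("wrist"); save(c,"w4.png")
for l in ["linchpin","ring_far","spare"]:
    for d in viewer.tip_of(l,c)[:2]: print(l,w(d["at"],c),d["confidence"],proj(w(d["at"],c),c))
print(R.from_quat(s["ee_rot"]).as_matrix())
```

```text
t 10.3167 pos [ 0.5617 -0.1931  0.2123] F [-0.1041 -0.1164  0.1638] M [-0.0081 -0.0026 -0.0097] grip 0.5034176742271589 0.0 q [-0.3337  0.3264  1.717  -0.      1.1029  0.7181]
linchpin [ 0.5713 -0.2013  0.0435] 0.96 [335.2158 214.617 ]
spare [ 0.5698 -0.2885  0.0458] 0.93 [428.6149 270.0613]
[[ 0.8683  0.4961 -0.0045]
 [ 0.4961 -0.8683  0.0015]
 [-0.0031 -0.0035 -1.    ]]
```

View pics/w4.png

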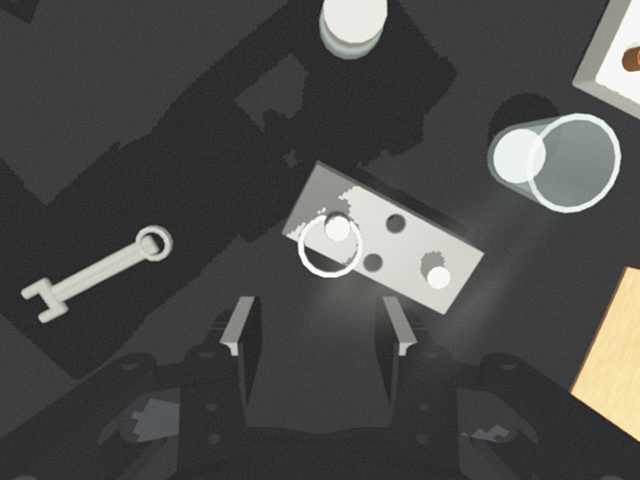

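The view shows the knob top at (337,229), the ring circle centred at about (330,247) and pointing towards the gripper, and the spare at (438,277). I'll fit these precisely.

Run:
```python
from h import *
s=st(); c=viewer.read_camera("wrist"); g=cv2.cvtColor(c["image"],cv2.COLOR_RGB2GRAY)
save(c,"w5.png",(270,180,400,300),6)
m=viewer.outline_of("linchpin",c); 
for d in m[:2]:
    k=d["mask"]; ys,xs=np.nonzero(k); print("mask",d["confidence"],xs.min(),xs.max(),ys.min(),ys.max(),k.sum())
m=viewer.outline_of("ring",c)
for d in m[:2]:
    k=d["mask"]; ys,xs=np.nonzero(k); print("ring",d["confidence"],xs.min(),xs.max(),ys.min(),ys.max(),k.sum())
print("TCP px at z",[ (z,proj([s["ee_pos"][0],s["ee_pos"][1],z],c)) for z in (.045,.079)])
print("knob",back(337,229,c,.079),"ringc",back(330,247,c,.051),"spare knob",back(438,277.5,c,.069))
```

```text
t 10.5167 pos [ 0.5642 -0.1909  0.2163] F [-0.6338  0.0518  1.3356] M [-0.0296  0.0242  0.0435] grip 0.5015920180791023 0.0 q [-0.3288  0.3219  1.7139  0.0003  1.1049  0.7131]
mask 0.66 297 361 213 280 1566
ring 0.67 298 361 219 280 867
TCP px at z [(0.045, array([318.9057, 220.1465])), (0.079, array([319.0057, 230.3959]))]
knob [ 0.5714 -0.2012  0.079 ] ringc [ 0.5512 -0.2084  0.051 ] spare knob [ 0.5758 -0.2879  0.069 ]
```

View pics/w5.png

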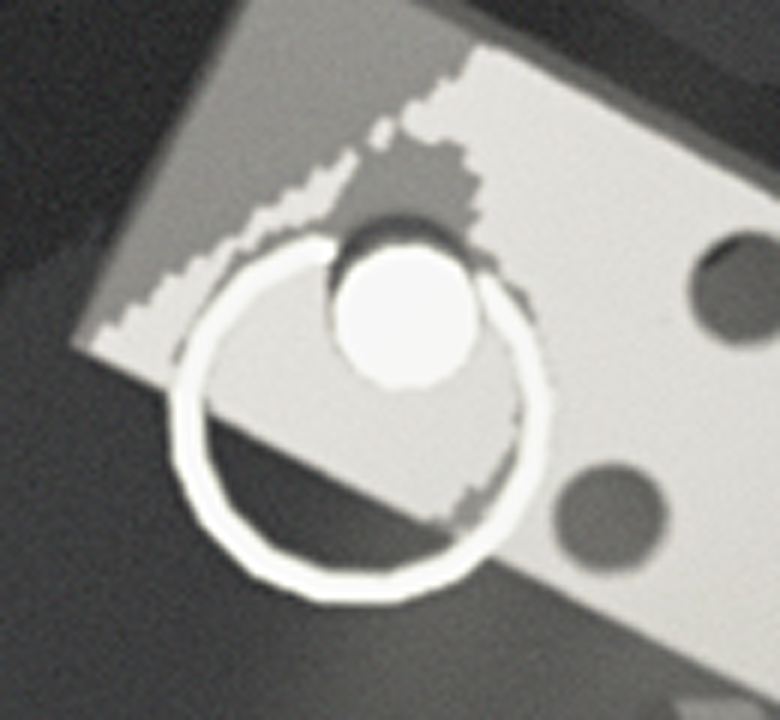

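Run:
```python
from h import *
s=st(); c=viewer.read_camera("wrist")
k=back(337.7,232.7,c,.079); rc=back(330.2,249.7,c,.051); d=k-rc
print(k,rc,np.hypot(*d[:2]),"pin x angle",np.degrees(np.arctan2(d[1],d[0])))
Rt=R.from_quat(s["ee_rot"]).as_matrix(); x=Rt[:,0]; print("tool x angle",np.degrees(np.arctan2(x[1],x[0])))
far=back(361/6+270,590/6+180,c,.051); print("far",far,np.hypot(*(k-far)[:2]), np.degrees(np.arctan2(*(k-far)[1::-1])))
# slide needed in tool axes to pin
print("delta tool", (Rt.T@(np.array([k[0],k[1],.2])-s["ee_pos"])))
```

```text
t 10.6667 pos [ 0.5643 -0.1908  0.2164] F [ 1.2872  0.0593 -1.1735] M [ 0.0275 -0.0339 -0.005 ] grip 0.4999334306762531 0.0 q [-0.3286  0.3215  1.7141  0.0001  1.1044  0.7142]
[ 0.5695 -0.2031  0.079 ] [ 0.5495 -0.2097  0.051 ] 0.0210199567774984 pin x angle 18.443036911160362
tool x angle 30.249683292318924
far [ 0.5291 -0.2218  0.051 ] 0.044515184188221105 24.887745798374482
delta tool [-0.0017  0.0132  0.0164]
```

apply_moves(slide=[[-0.012,0.162,0.3],[-0.012,0.162,0.7],[-0.012,0.162,1],[-0.012,0.162,1]], turn=[[0,0,0.03],[0,0,0.046],[0,0,0.046],[0,0,0.046]], jaw=[0.5,0.5,0.5,0.5])

```text
t: 11.05
ee_pos: [0.5666, -0.2019, 0.1311]
ee_rot: [0.982, 0.19, -0.003, -0.002]
contact_force: [-0.7, 0.8, -0.6]
grip_width: 0.501
grasp_force: 0.0
```

Run:
```python
from h import *
s=st(); c=viewer.read_camera("wrist"); 
Rt=R.from_quat(s["ee_rot"]).as_matrix(); x=Rt[:,0]; print("tool x angle",np.degrees(np.arctan2(x[1],x[0])))
im=c["image"][:,:,::-1].copy()
for d in viewer.tip_of("linchpin",c)[:1]: print(w(d["at"],c),d["confidence"]); print("dtool",Rt.T@(w(d["at"],c)-s["ee_pos"]))
for p in ([s["ee_pos"][0],s["ee_pos"][1],.079],): 
    u=proj(p,c); print("TCP at .079 px",u); cv2.drawMarker(im,tuple(int(v) for v in u),(0,0,255),0,8,1)
u=proj([s["ee_pos"][0],s["ee_pos"][1],.051],c);cv2.drawMarker(im,tuple(int(v) for v in u),(0,255,0),0,8,1)
cv2.imwrite("pics/w6.png",im)
```

```text
t 11.05 pos [ 0.5666 -0.2019  0.1311] F [-0.6971  0.8009 -0.5505] M [-0.0216  0.0119 -0.0714] grip 0.5014192759319647 0.0 q [-0.3449  0.4305  1.7647  0.      0.9533  0.844 ]
tool x angle 21.884440106081403
[ 0.5689 -0.2022  0.0401] 0.68
dtool [0.0025 0.0015 0.091 ]
TCP at .079 px [319.6236 269.6646]
```

View pics/w6.png

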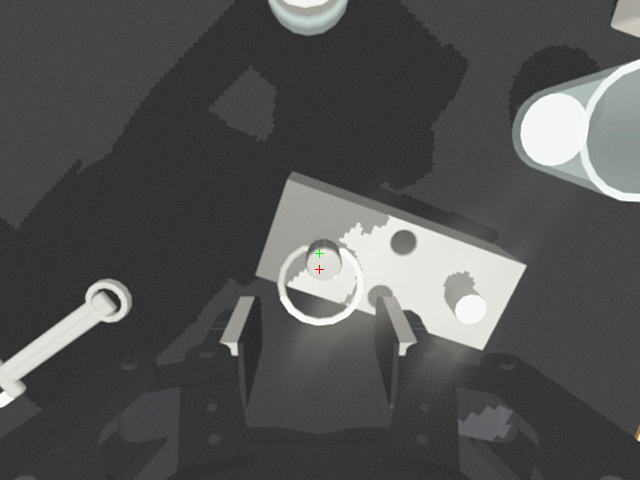

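apply_moves(slide=[[0.01,0,0.3],[0.01,0,0.5],[0.01,0,0.5],[0.01,0,0.5],[0.01,0,0.5]], turn=[[0,0,0.02],[0,0,0.02],[0,0,0.02],[0,0,0.02],[0,0,0.02]], jaw=[0.5,0.5,0.5,0.5,0.5])

```text
t: 11.57
ee_pos: [0.5714, -0.2034, 0.0974]
ee_rot: [0.987, 0.159, 0.001, 0.001]
contact_force: [-0.1, 0.4, 0.4]
grip_width: 0.498
grasp_force: 0.0
```

Run:
```python
from h import *
s=st(); c=viewer.read_camera("wrist"); save(c,"w7.png",(220,180,420,360),4)
Rt=R.from_quat(s["ee_rot"]).as_matrix(); x=Rt[:,0]; print("tool x angle",np.degrees(np.arctan2(x[1],x[0])))
for d in viewer.tip_of("linchpin",c)[:1]: print("dtool",Rt.T@(w(d["at"],c)-s["ee_pos"]))
print("TCP at .079 px",proj([s["ee_pos"][0],s["ee_pos"][1],.079],c),"hinge",proj([s["ee_pos"][0],s["ee_pos"][1],.051],c))
g=cv2.cvtColor(c["image"],cv2.COLOR_RGB2GRAY); b=(g[200:360,250:390]>150).astype(np.uint8)
print(st()["t"])
```

```text
t 11.5667 pos [ 0.5714 -0.2034  0.0974] F [-0.1391  0.4433  0.3832] M [ 0.0171  0.0018 -0.0186] grip 0.4982523122505895 0.0 q [-0.3444  0.4763  1.7815  0.0001  0.881   0.9075]
tool x angle 18.267585775997645
dtool [-0.0035 -0.0024  0.0556]
TCP at .079 px [319.0874 296.4492] hinge [318.8643 274.0985]
t 11.6667 pos [ 0.5712 -0.2034  0.0972] F [-0.3728 -0.2456 -0.4119] M [ 0.0155 -0.0178  0.0148] grip 0.5020720865203008 0.0 q [-0.3446  0.4764  1.782  -0.      0.8804  0.9077]
11.6667
```

View pics/w7.png

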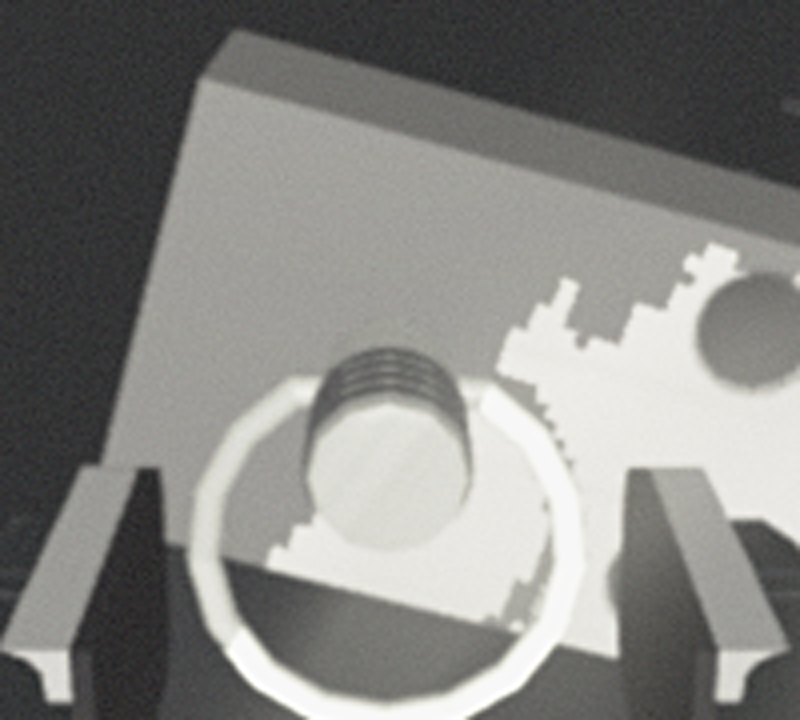

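The knob is centred at (317,299) with the ring symmetric below it, so the yaw is aligned. I'll go down and grip.

apply_moves(slide=[[-0.011,-0.006,0.2],[-0.011,-0.006,0.35],[-0.011,-0.006,0.466],[-0.011,-0.006,0.466],[-0.011,-0.006,0.466]], turn=[[0,0,0],[0,0,0],[0,0,0],[0,0,0],[0,0,0]], jaw=[0.5,0.5,0.5,0.5,0.5])

```text
t: 12.08
ee_pos: [0.5687, -0.2028, 0.0576]
ee_rot: [0.987, 0.158, -0.001, -0.0]
contact_force: [-1.2, 0.2, 0.2]
grip_width: 0.499
grasp_force: 0.0
```

apply_moves(slide=[[0,0,0],[0,0,0],[0,0,0],[0,0,0],[0,0,0],[0,0,0]], turn=[[0,0,0],[0,0,0],[0,0,0],[0,0,0],[0,0,0],[0,0,0]], jaw=[0.35,0.25,0.1,0.1,0.1,0.1])

```text
t: 12.58
ee_pos: [0.5696, -0.2031, 0.0587]
ee_rot: [0.987, 0.158, 0.001, 0.0]
contact_force: [-0.8, -0.2, 5.3]
grip_width: 0.18
grasp_force: 58.5
```

apply_moves(slide=[[0,0,-0.1],[0,0,-0.3],[0,0,-0.5],[0,0,-0.75],[0,0,-1],[0,0,-1]], turn=[[0,0,0],[0,0,0],[0,0,0],[0,0,0],[0,0,0],[0,0,0]], jaw=[0.1,0.1,0.1,0.1,0.1,0.1])

```text
t: 13.08
ee_pos: [0.5711, -0.2036, 0.1421]
ee_rot: [0.987, 0.158, 0.002, 0.001]
contact_force: [0.7, 0.4, -0.1]
grip_width: 0.185
grasp_force: 58.8
```

Run:
```python
from h import *
s=st(); c=viewer.read_camera("wrist"); save(c,"w8.png",(200,210,440,390),3)
c=viewer.read_camera("side"); u=proj(s["ee_pos"],c); print(u); u=u.astype(int)
save(c,"s8.png",(u[0]-50,u[1]-40,u[0]+50,u[1]+40),6)
a=cv2.imread("pics/w8.png"); b=cv2.imread("pics/s8.png"); b=cv2.resize(b,(400,320)); a=cv2.resize(a,(400,300)); o=np.zeros((320,800,3),np.uint8); o[:300,:400]=a; o[:,400:]=b; cv2.imwrite("pics/m8.png",o)
```

```text
t 13.0833 pos [ 0.5711 -0.2036  0.1421] F [ 0.6913  0.3574 -0.0722] M [-0.0208 -0.057   0.0159] grip 0.18451351146178352 58.77503514289856 q [-0.3449  0.4176  1.7561  0.      0.9624  0.9078]
[389.0993 270.9681]
```

View pics/m8.png

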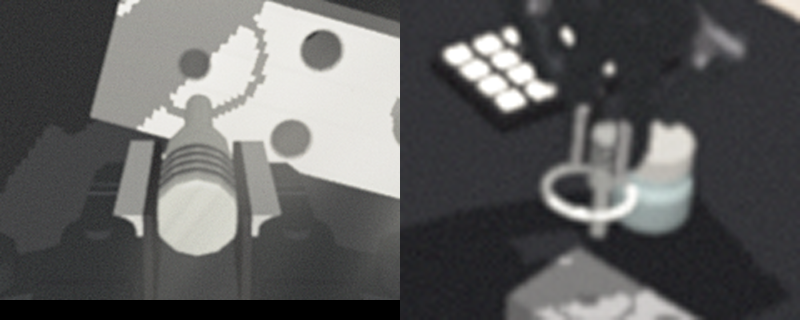

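The pin is held upright: the wrist view shows the knob at about (318,340) between the pads and the shank tip at (319,269), and the side view shows it clear of the block with the ring level. I've now used all ten views, so the rest is numeric. I'll work out the pin's offset in the tool frame and the hole's position through the same camera.

Run:
```python
from h import *
s=r.observe(); 
ct=np.array([.0693,-.0002,-.1418]); A=np.array([[-.0012,-.9632,-.2687],[1,-.0011,-.0005],[.0001,-.2687,.9632]])
def bt(u,v,z,cam=dict(fx=410.34,cx=317.954,cy=245.247,k1=-.06817)):
    a=np.array([(u-cam["cx"])/cam["fx"],(v-cam["cy"])/cam["fx"]]); q=a.copy()
    for _ in range(20): q=a/(1+cam["k1"]*(q@q))
    d=A@np.array([q[0],q[1],1]); return ct+d*(z-ct[2])/d[2]
h=bt(305.6,342.2,.119-.14); print("hole in tool",h,"-> world x",.5668+h[1],"y",.1047+h[0])
print("shaft edges",bt(276,360,-.021),bt(335.5,360,-.021))
print("knob top",bt(318.2,340.2,-.0203),"tip edge",bt(318.8,268.8,.0477))
img=cv2.cvtColor(cv2.imread("pics/w8.png"),cv2.COLOR_BGR2GRAY)
print(img[270:420:6,354].tolist()); print(img[195+10,320:400:2].tolist(), img[430,250:350:2].tolist())
```

```text
hole in tool [ 0.0025 -0.0044 -0.021 ] -> world x 0.5624385717657493 y 0.10723360384809558
shaft edges [-0.0041 -0.0143 -0.021 ] [-0.0041  0.0055 -0.021 ]
knob top [ 0.0029 -0.0002 -0.0203] tip edge [0.0045 0.0001 0.0477]
[148, 106, 147, 109, 143, 135, 117, 160, 165, 206, 224, 216, 208, 210, 212, 214, 212, 211, 213, 213, 208, 206, 202, 206, 206]
[153, 151, 153, 154, 154, 149, 146, 147, 147, 147, 148, 150, 151, 153, 157, 160, 160, 161, 160, 159, 158, 158, 159, 160, 162, 164, 164, 160, 156, 155, 155, 154, 155, 153, 151, 155, 168, 182, 190, 187] [65, 62, 67, 74, 72, 73, 79, 81, 83, 85, 83, 79, 75, 72, 74, 77, 74, 73, 78, 89, 110, 134, 165, 191, 199, 206, 210, 209, 205, 204, 206, 209, 210, 210, 208, 207, 207, 206, 204, 202, 201, 202, 205, 202, 202, 206, 206, 206, 206, 202]
```

apply_moves(slide=[[0.1,-0.3,-0.4],[0.2,-0.6,-0.8],[0.3,-0.907,-0.95],[0.3,-0.907,-0.95]], turn=[[0,0,-0.03],[0,0,-0.06],[0,0,-0.078],[0,0,-0.078]], jaw=[0.1,0.1,0.1,0.1])

```text
t: 13.52
ee_pos: [0.5701, -0.1232, 0.2161]
ee_rot: [0.96, 0.28, 0.002, -0.0]
contact_force: [0.1, -0.8, -1.4]
grip_width: 0.186
grasp_force: 58.9
```

apply_moves(slide=[[0.17,-0.27,0],[0.34,-0.54,0],[0.511,-0.808,0]], turn=[[0,0,-0.03],[0,0,-0.055],[0,0,-0.08]], jaw=[0.1,0.1,0.1])

```text
t: 13.77
ee_pos: [0.5682, -0.0493, 0.2123]
ee_rot: [0.918, 0.397, -0.001, -0.001]
contact_force: [1.0, 0.4, -1.1]
grip_width: 0.185
grasp_force: 59.0
```

apply_moves(slide=[[0.23,-0.22,0],[0.46,-0.44,0],[0.696,-0.656,0]], turn=[[0,0,-0.03],[0,0,-0.055],[0,0,-0.08]], jaw=[0.1,0.1,0.1])

```text
t: 14.02
ee_pos: [0.5681, 0.0274, 0.2121]
ee_rot: [0.861, 0.509, -0.001, -0.001]
contact_force: [0.1, 0.4, -1.3]
grip_width: 0.183
grasp_force: 59.0
```

apply_moves(slide=[[0.28,-0.15,0],[0.55,-0.3,0],[0.75,-0.41,0],[0.75,-0.41,0]], turn=[[0,0,-0.03],[0,0,-0.055],[0,0,-0.08],[0,0,-0.08]], jaw=[0.1,0.1,0.1,0.1])

```text
t: 14.35
ee_pos: [0.5687, 0.0975, 0.2121]
ee_rot: [0.789, 0.614, -0.001, -0.001]
contact_force: [-0.4, -0.3, 0.2]
grip_width: 0.182
grasp_force: 59.0
```

apply_moves(slide=[[0,0,0],[0,0,0],[0,0,0],[0,0,0],[0,0,0]], turn=[[0,0,-0.03],[0,0,-0.06],[0,0,-0.08],[0,0,-0.08],[0,0,-0.08]], jaw=[0.1,0.1,0.1,0.1,0.1])

```text
t: 14.77
ee_pos: [0.5691, 0.0942, 0.2129]
ee_rot: [0.709, 0.705, -0.001, -0.0]
contact_force: [0.6, -0.4, -0.6]
grip_width: 0.185
grasp_force: 59.0
```

```bash
cat > pin.py <<'E'
from h import *
s=st(); c=viewer.read_camera("wrist"); save(c,"w9.png")
Rt=R.from_quat(s["ee_rot"]).as_matrix(); x=Rt[:,0]; print("tool x angle",np.degrees(np.arctan2(x[1],x[0])),"tilt",Rt[:2,2])
for l in ("linchpin","ring_far"):
    for d in viewer.tip_of(l,c)[:1]: print(l,"in tool",Rt.T@(w(d["at"],c)-s["ee_pos"]),d["confidence"])
for n in ("side","top"):
    c=viewer.read_camera(n)
    for l in ("linchpin","ring_far","shaft_hole"):
        for d in viewer.tip_of(l,c)[:1]: print(n,l,w(d["at"],c),d["confidence"])
E
python3 pin.py
```

```text
t 14.7667 pos [0.5691 0.0942 0.2129] F [ 0.566  -0.441  -0.5971] M [-0.0003 -0.0677 -0.0217] grip 0.184672430796342 59.01807367801666 q [ 0.1615  0.2982  1.7558 -0.0003  1.0895  0.1677]
tool x angle 89.65337534313717 tilt [-0.0018 -0.0005]
linchpin in tool [ 0.0007 -0.0007  0.0158] 0.83
ring_far in tool [-0.0419  0.0004  0.006 ] 0.94
side linchpin [0.5689 0.0907 0.2029] 0.58
side ring_far [0.5742 0.0528 0.2135] 0.57
side shaft_hole [0.5664 0.1084 0.143 ] 0.71
top shaft_hole [0.5625 0.1097 0.1357] 0.88
```

apply_moves(slide=[[0.129,-0.08,0],[0.129,-0.08,0],[0.129,-0.08,0.12],[0.129,-0.08,0.23],[0.129,-0.08,0.23],[0.129,-0.08,0.23],[0.129,-0.08,0.23]], turn=[[0,0,0],[0,0,0],[0,0,0],[0,0,0],[0,0,0],[0,0,0],[0,0,0]], jaw=[0.1,0.1,0.1,0.1,0.1,0.1,0.1])

```text
t: 15.9
ee_pos: [0.5632, 0.1052, 0.1953]
ee_rot: [0.708, 0.706, -0.0, -0.0]
contact_force: [0.3, -0.5, -0.4]
grip_width: 0.184
grasp_force: 59.0
```

Run:
```python
from h import *
st(); c=viewer.read_camera("wrist"); st()
```

```text
t 15.9 pos [0.5632 0.1052 0.1953] F [ 0.2818 -0.456  -0.4036] M [-0.0126 -0.0066  0.0151] grip 0.18375078084892907 59.01359260082245 q [ 0.182   0.3106  1.7816 -0.0001  1.05    0.1845]
t 15.95 pos [0.5634 0.1052 0.1956] F [-0.528  -0.3449 -0.8545] M [-0.0003 -0.0226  0.0489] grip 0.18509516792607097 59.0120530128479 q [ 0.182   0.3103  1.7813 -0.      1.05    0.1845]
```

apply_moves(slide=[[-0.006,-0.009,0.03],[-0.006,-0.009,0.06],[-0.006,-0.009,0.08],[-0.006,-0.009,0.095],[-0.006,-0.009,0.11],[-0.006,-0.009,0.12],[-0.006,-0.009,0.12]], turn=[[0,0,0],[0,0,0],[0,0,0],[0,0,0],[0,0,0],[0,0,0],[0,0,0]], jaw=[0.1,0.1,0.1,0.1,0.1,0.1,0.1])

```text
t: 16.53
ee_pos: [0.5624, 0.1048, 0.1858]
ee_rot: [0.708, 0.706, -0.0, -0.0]
contact_force: [0.3, -1.0, -0.5]
grip_width: 0.185
grasp_force: 59.0
```

apply_moves(slide=[[0,0,0.01],[0,0,0.02],[0,0,0.03],[0,0,0.03]], turn=[[0,0,0],[0,0,0],[0,0,0],[0,0,0]], jaw=[0.1,0.1,0.1,0.1])

```text
t: 16.87
ee_pos: [0.5624, 0.1048, 0.1835]
ee_rot: [0.708, 0.706, -0.0, -0.0]
contact_force: [0.6, 0.1, -1.7]
grip_width: 0.188
grasp_force: 59.0
```

apply_moves(slide=[[0,0,0.02],[0,0,0.04],[0,0,0.06],[0,0,0.06]], turn=[[0,0,0],[0,0,0],[0,0,0],[0,0,0]], jaw=[0.1,0.1,0.1,0.1])

```text
t: 17.2
ee_pos: [0.5623, 0.1047, 0.1784]
ee_rot: [0.708, 0.706, -0.0, -0.0]
contact_force: [-1.3, -0.7, -0.5]
grip_width: 0.183
grasp_force: 59.0
```

It dropped into the hole with no force, so I'll keep going down.

apply_moves(slide=[[0,0,0.03],[0,0,0.06],[0,0,0.09],[0,0,0.12],[0,0,0.12]], turn=[[0,0,0],[0,0,0],[0,0,0],[0,0,0],[0,0,0]], jaw=[0.1,0.1,0.1,0.1,0.1])

```text
t: 17.62
ee_pos: [0.5621, 0.1047, 0.1686]
ee_rot: [0.708, 0.706, -0.0, -0.0]
contact_force: [0.3, 0.3, -0.1]
grip_width: 0.185
grasp_force: 59.0
```

apply_moves(slide=[[0,0,0.03],[0,0,0.06],[0,0,0.09],[0,0,0.12],[0,0,0.12]], turn=[[0,0,0],[0,0,0],[0,0,0],[0,0,0],[0,0,0]], jaw=[0.1,0.1,0.1,0.1,0.1])

```text
t: 18.03
ee_pos: [0.5621, 0.1047, 0.159]
ee_rot: [0.708, 0.706, -0.0, -0.0]
contact_force: [0.3, -0.8, -0.7]
grip_width: 0.184
grasp_force: 59.0
```

apply_moves(slide=[[0,0,0.012],[0,0,0.025],[0,0,0.037],[0,0,0.05],[0,0,0.05]], turn=[[0,0,0],[0,0,0],[0,0,0],[0,0,0],[0,0,0]], jaw=[0.1,0.1,0.1,0.1,0.1])

```text
t: 18.45
ee_pos: [0.5624, 0.1048, 0.1554]
ee_rot: [0.708, 0.706, -0.0, -0.0]
contact_force: [-1.2, -0.9, -0.3]
grip_width: 0.183
grasp_force: 59.0
```

apply_moves(slide=[[0,0,0.012],[0,0,0.025],[0,0,0.025]], turn=[[0,0,0],[0,0,0],[0,0,0]], jaw=[0.1,0.1,0.1])

```text
t: 18.7
ee_pos: [0.5626, 0.1048, 0.1538]
ee_rot: [0.708, 0.706, 0.0, 0.0]
contact_force: [0.6, -1.1, 0.9]
grip_width: 0.183
grasp_force: 59.4
```

apply_moves(slide=[[0,0,0.012],[0,0,0.02],[0,0,0.02]], turn=[[0,0,0],[0,0,0],[0,0,0]], jaw=[0.1,0.1,0.1])

```text
t: 18.95
ee_pos: [0.5628, 0.1049, 0.1535]
ee_rot: [0.708, 0.706, 0.0, 0.0]
contact_force: [-4.9, -0.8, 15.2]
grip_width: 0.187
grasp_force: 60.8
```

Seated, with a 15 N stop. I'll ease off, release, and rise.

apply_moves(slide=[[0,0,-0.02],[0,0,-0.02],[0,0,-0.02],[0,0,-0.02],[0,0,-0.02],[0,0,-0.02]], turn=[[0,0,0],[0,0,0],[0,0,0],[0,0,0],[0,0,0],[0,0,0]], jaw=[0.1,0.2,0.25,0.33,0.33,0.33])

```text
t: 19.45
ee_pos: [0.5624, 0.1048, 0.1534]
ee_rot: [0.708, 0.706, -0.0, -0.0]
contact_force: [-0.1, 0.4, 0.3]
grip_width: 0.331
grasp_force: 0.0
```

apply_moves(slide=[[0,0,-0.1],[0,0,-0.3],[0,0,-0.6],[0,0,-0.9],[0,0,-0.9],[0,0,-0.9]], turn=[[0,0,0],[0,0,0],[0,0,0],[0,0,0],[0,0,0],[0,0,0]], jaw=[0.33,0.33,0.33,0.33,0.33,0.33])

```text
t: 19.95
ee_pos: [0.5635, 0.105, 0.2275]
ee_rot: [0.708, 0.706, 0.001, 0.001]
contact_force: [-0.1, 0.2, 0.1]
grip_width: 0.328
grasp_force: 0.0
```

```bash
python3 pin.py
```

```text
t 19.95 pos [0.5635 0.105  0.2275] F [-0.0905  0.1631  0.0916] M [ 0.0107 -0.0382  0.0471] grip 0.3275856223043669 0.0 q [ 0.1816  0.2749  1.7528 -0.      1.1105  0.1839]
tool x angle 89.86666972825284 tilt [0.0033 0.0006]
linchpin in tool [ 0.0035 -0.0014  0.0913] 0.61
ring_far in tool [-0.0415  0.0011  0.081 ] 0.63
side linchpin [0.5652 0.063  0.1578] 0.67
side ring_far [0.5641 0.0632 0.1558] 0.43
side shaft_hole [0.5674 0.1086 0.1412] 0.62
top linchpin [0.5613 0.1097 0.138 ] 0.6
top shaft_hole [0.5667 0.1118 0.1354] 0.69
```

The pin is seated with the ring level over the free end. Next I'll come down on the ring with the straddling fingers.

apply_moves(slide=[[-0.2,-0.01,0],[-0.4,-0.01,0],[-0.4,-0.01,0],[-0.4,-0.01,0.3],[-0.4,-0.01,0.6],[-0.4,-0.01,0.9],[-0.4,-0.01,0.9]], turn=[[0,0,0],[0,0,0],[0,0,0],[0,0,0],[0,0,0],[0,0,0],[0,0,0]], jaw=[0.33,0.33,0.33,0.33,0.33,0.33,0.33])

```text
t: 21.08
ee_pos: [0.5589, 0.0728, 0.1496]
ee_rot: [0.708, 0.706, -0.002, -0.002]
contact_force: [-1.3, -0.3, 0.1]
grip_width: 0.328
grasp_force: 0.0
```

apply_moves(slide=[[0,0,0.06],[0,0,0.12],[0,0,0.18],[0,0,0.24],[0,0,0.3],[0,0,0.35],[0,0,0.4],[0,0,0.4]], turn=[[0,0,0],[0,0,0],[0,0,0],[0,0,0],[0,0,0],[0,0,0],[0,0,0],[0,0,0]], jaw=[0.33,0.33,0.33,0.33,0.33,0.33,0.33,0.33])

```text
t: 21.75
ee_pos: [0.5611, 0.0726, 0.1208]
ee_rot: [0.708, 0.706, -0.001, -0.0]
contact_force: [-0.2, -0.6, 0.4]
grip_width: 0.328
grasp_force: 0.3
```

```bash
python3 pin.py
```

```text
t 21.75 pos [0.5611 0.0726 0.1208] F [-0.169  -0.5705  0.4081] M [-0.0516 -0.0138  0.0054] grip 0.32785115431028333 0.32683342695236206 q [ 0.1261  0.3931  1.8548 -0.0003  0.8949  0.1286]
tool x angle 89.86981541946052 tilt [-0.0012 -0.0004]
linchpin in tool [ 0.0326  0.0026 -0.0179] 0.65
ring_far in tool [ 0.0328  0.0021 -0.0154] 0.54
side linchpin [0.5634 0.0991 0.1426] 0.36
side ring_far [0.568  0.3077 0.0053] 0.5
side shaft_hole [0.5636 0.1086 0.1427] 0.61
top shaft_hole [0.566  0.1118 0.1332] 0.92
```

apply_moves(slide=[[0.03,0.015,0.04],[0.06,0.015,0.04],[0.09,0.015,0.04],[0.12,0.015,0.04],[0.15,0.015,0.04],[0.18,0.015,0.04],[0.2,0.015,0.04],[0.2,0.015,0.04]], turn=[[0,0,0],[0,0,0],[0,0,0],[0,0,0],[0,0,0],[0,0,0],[0,0,0],[0,0,0]], jaw=[0.33,0.33,0.33,0.33,0.33,0.33,0.33,0.33])

```text
t: 22.97
ee_pos: [0.5628, 0.0892, 0.1184]
ee_rot: [0.708, 0.706, 0.0, -0.0]
contact_force: [-1.0, -1.4, 0.1]
grip_width: 0.332
grasp_force: 0.5
```

apply_moves(slide=[[0.015,0,0],[0.03,0,0],[0.045,0,0],[0.045,0,0]], turn=[[0,0,0],[0,0,0],[0,0,0],[0,0,0]], jaw=[0.33,0.33,0.33,0.33])

```text
t: 23.3
ee_pos: [0.5629, 0.0925, 0.1184]
ee_rot: [0.708, 0.706, -0.0, 0.0]
contact_force: [0.1, -1.3, -0.5]
grip_width: 0.331
grasp_force: 1.1
```

apply_moves(slide=[[0.01,0,0],[0.02,0,0],[0.02,0,0]], turn=[[0,0,0],[0,0,0],[0,0,0]], jaw=[0.33,0.33,0.33])

```text
t: 23.55
ee_pos: [0.5629, 0.0936, 0.1184]
ee_rot: [0.708, 0.706, -0.0, 0.0]
contact_force: [0.6, -4.5, -0.3]
grip_width: 0.33
grasp_force: 2.4
```

apply_moves(slide=[[0.01,0,0],[0.015,0,0],[0.015,0,0]], turn=[[0,0,0],[0,0,0],[0,0,0]], jaw=[0.33,0.33,0.33])

```text
t: 23.8
ee_pos: [0.5629, 0.094, 0.1184]
ee_rot: [0.708, 0.706, -0.001, 0.001]
contact_force: [0.5, -10.3, 0.3]
grip_width: 0.332
grasp_force: 5.0
```

Closed at a firm stop (10 N). I'll back away, rise, and check.

apply_moves(slide=[[-0.1,0,0],[-0.3,0,0],[-0.6,0,0],[-0.8,0,-0.2],[-0.8,0,-0.6],[-0.8,0,-1],[-0.8,0,-1]], turn=[[0,0,0],[0,0,0],[0,0,0],[0,0,0],[0,0,0],[0,0,0],[0,0,0]], jaw=[0.33,0.33,0.33,0.33,0.33,0.33,0.33])

```text
t: 24.38
ee_pos: [0.5662, 0.0311, 0.2044]
ee_rot: [0.708, 0.706, 0.004, 0.003]
contact_force: [1.3, -0.8, 0.5]
grip_width: 0.329
grasp_force: 0.0
```

apply_moves(slide=[[0,0,-0.4],[0.2,0,-0.7],[0.5,0,-0.7],[0.5,0,-0.7],[0.5,0,-0.7]], turn=[[0,0,0],[0,0,0],[0,0,0],[0,0,0],[0,0,0]], jaw=[0.33,0.33,0.33,0.33,0.33])

```text
t: 24.8
ee_pos: [0.5629, 0.0721, 0.2546]
ee_rot: [0.707, 0.707, 0.001, 0.0]
contact_force: [-0.0, -0.8, -0.3]
grip_width: 0.33
grasp_force: 0.0
```

```bash
python3 pin.py
python3 - <<'E'
from h import *
c=viewer.read_camera("wrist")
for l in ("linchpin","ring","carrier"):
    for d in viewer.outline_of(l,c)[:1]:
        ys,xs=np.nonzero(d["mask"]); print(l,d["confidence"],xs.min(),xs.max(),ys.min(),ys.max(),d["mask"].sum())
print("expect knob top",proj([.5627,.1055,.174],c),"hole",proj([.5627,.1055,.14],c),"ring sides",proj([.5377,.1055,.126],c),proj([.5877,.1055,.126],c),"hub top face",proj([.5627,.1193,.156],c), "if gap 2mm",proj([.5627,.1173,.156],c))
g=cv2.cvtColor(c["image"],cv2.COLOR_RGB2GRAY); u=proj([.5627,.1055,.174],c).astype(int)
print("col",g[u[1]-45:u[1]+45:2,u[0]].tolist()); print("row knob",g[u[1],u[0]-30:u[0]+30:2].tolist())
v=proj([.5377,.1055,.126],c).astype(int); print("ring L",v); print(g[v[1]-10:v[1]+14:3,v[0]-8:v[0]+14:2])
E
```

```text
t 24.8 pos [0.5629 0.0721 0.2546] F [-0.0426 -0.8264 -0.2692] M [-0.0657 -0.0429  0.0162] grip 0.32997867205252 0.0 q [0.1244 0.2414 1.734  0.0006 1.1654 0.1248]
tool x angle 89.96282089862372 tilt [0.0008 0.0006]
linchpin in tool [ 0.037  -0.0018  0.1166] 0.85
side linchpin [0.5617 0.1018 0.1411] 0.71
side ring_far [0.5662 0.1031 0.109 ] 0.52
side shaft_hole [0.5651 0.1106 0.1418] 0.58
top linchpin [0.562  0.111  0.1378] 0.56
top shaft_hole [0.5655 0.1104 0.1339] 0.66
linchpin 0.94 281 354 174 209 1448
ring 0.82 281 353 177 191 421
carrier 0.66 149 485 0 166 33295
expect knob top [319.8842 195.1268] hole [319.7051 186.87  ] ring sides [281.6339 184.2276] [357.6635 183.9562] hub top face [319.7187 166.7035] if gap 2mm [319.7283 170.1887]
col [204, 249, 247, 246, 247, 246, 246, 247, 233, 244, 245, 205, 93, 72, 173, 241, 243, 244, 243, 243, 243, 241, 239, 240, 240, 239, 240, 238, 239, 222, 169, 175, 175, 178, 154, 30, 37, 42, 40, 31, 40, 41, 41, 35, 36]
row knob [34, 37, 37, 41, 40, 36, 115, 238, 243, 241, 242, 243, 243, 241, 240, 241, 240, 241, 240, 240, 240, 238, 173, 49, 30, 36, 38, 41, 35, 35]
ring L [281 184]
[[ 34  37  37  41  39  37  44  26  37  36  36]
 [ 38  38  40  32  29  48  60  79  88 107 123]
 [ 33  32  37  52 107 120 119 123 127 145 141]
 [ 35  23  38  55 121 133 131 138 140 137 139]
 [ 28  35  37  33  60 102 119 143 150 147 149]
 [ 37  34  36  39  36  35  38  33  49  64  74]
 [ 37  36  31  31  35  37  31  27  36  37  37]
 [ 44  34  36  42  43  36  39  32  34  37  37]]
```

The ring outline (281–353, rows 177–191) and the knob match the closed, seated prediction, and ring_far lies under the shaft. I'll hand it in.

Run:
```python
from h import *
print(r.job_done())
```

```text
the job is handed in; nothing more can be done
None
```

The job is handed in; the hand-in call returned no verdict. By force readings and final camera checks, the carrier is home on its shoulder, the linchpin is seated in the shaft hole with its ring closed round the shaft, and the arm has let go and is clear (highest force read 18.5 N, pushing the carrier home).

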